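# Let one tin out of the tin dispenser

## Task

Let one full-size tin out of the wider tin dispenser: with your fingertips press down the rocker's pad on its right-hand side, all the way, so that the gate at the other end of the rocker lifts and the front tin rolls into the tray at the front, then let the pad come all the way up again so that the gate holds the next tin. Only one tin is wanted; do not touch, lift or carry any tin or the gate by hand, and leave the other dispenser and the things on the table where they are.

Things in the scene. Friction and masses are not known exactly. Their poses are not given: they have to be found in the camera images.
- large_rack: The wider of two gravity-feed tin dispensers: stainless rack fixed to the table, 340 mm long, 153 mm wide without its side pad, 160 mm high. Origin: middle of its footprint, on the table; x to its rear, y to its left, z up. Its track, 114 mm wide, falls 0.15 rad to the front (-x); three full-size tins lie across it behind a gate. Its rocker has the press pad at the rear end, outside the right flank (-y), and the gate at the front end.
- large_tray (a point): Pick-up tray at the track's front end, between gate and front lip (22 mm high): the point where the centre of a tin resting against the lip lies, 137 mm in front of the rack's origin, 75 mm above the table.
- large_rocker (a joint): Rocker angle of the large rack: 0 at rest (pad up, gate down, return spring), 0.52 rad at its stop (pad down, gate up). The front tin gets free at about 0.42 and needs half a second to roll into the tray; meanwhile a white roller behind the axle holds back the second tin. Pressing takes 4 to 10 N, more only against the hard stop; let go, it springs back.
- large_axle (a point): The rocker's axle line at mid-width of the large rack; it runs along the rack's y axis, 43 mm in front of the rack's origin, 121 mm above the table.
- large_pad_top (a point): Centre of the top face of the large press pad: black ribbed rubber on steel, 60 mm (rack's x) by 50 mm (y), 6 mm thick, beside the rack's right flank: at rest 86 mm behind, 100 mm to the right of and 31 mm above the axle point. Fully pressed it has swung 47 mm down about the axle, 4 mm to the rear. Its face tilts 0.26 rad, rear edge high, at rest, is level half-way and tilts the other way when down.
- large_pad: The same press pad as a body; origin at the centre of its top face.
- large_gate: The gate: steel plate across the track, 137 mm wide, 30 mm high, with a white roller along its lower edge that holds the front tin. Origin: middle of the lower edge, at rest 77 mm in front of the rack's origin and 106 mm above the table; it rises about 18 mm.
- large_tin1: Front full-size tin (plain steel, pale paper bands), 73 mm diameter, 110 mm long, about 0.45 kg, lying across the track against the gate. Origin at its centre, which starts 43 mm in front of the rack's origin; in the tray it lies 137 mm in front of it, 75 mm above the table.
- large_tin2: Second full-size tin, the same, touching the first; its centre starts 29 mm behind the rack's origin. Held by the gate it would lie 43 mm in front of it.
- large_tin3: Third full-size tin, the same; its centre starts 101 mm behind the rack's origin.
- small_rack: The narrower dispenser, of the same build and length but 101 mm wide without its side pad, for half-size tins; not used now. Origin and axes as for the large rack. The two racks may stand either way round, left or right.
- small_rocker (a joint): Angle of the small rack's rocker, 0 at rest; to be left alone.
- small_tin1: Half-size tin 1 of 3 (1 = front) on the small rack, 73 mm diameter, 58 mm long, 0.24 kg; origin at its centre. To be left alone.
- small_tin2: Half-size tin 2 of 3 (1 = front) on the small rack, 73 mm diameter, 58 mm long, 0.24 kg; origin at its centre. To be left alone.
- small_tin3: Half-size tin 3 of 3 (1 = front) on the small rack, 73 mm diameter, 58 mm long, 0.24 kg; origin at its centre. To be left alone.
- pepper_mill: Turned wooden pepper mill, 46 mm diameter, 150 mm high, standing between the racks; origin at the middle of its underside. A bystander to be left alone.
- half_lime: Half a lime lying cut face down, 53 mm wide, 31 mm high, behind the racks; origin at the middle of its underside. A bystander to be left alone.
- squeeze_bottle: Clear squeeze bottle, 54 mm diameter, 170 mm high, behind the racks; origin at the middle of its underside. A bystander to be left alone.
- spice_jar: Amber glass jar with steel cap, 50 mm diameter, 90 mm high, right of the racks; origin at the middle of its underside. A bystander to be left alone.
- ramekin: White ramekin, 84 mm diameter, 45 mm high, right of the racks; origin at the middle of its underside. A bystander to be left alone.
- bowl: Steel bowl, 140 mm diameter, 60 mm high, left of the racks; origin at the middle of its underside. A bystander to be left alone.
- grater: Flat steel hand grater with black handle, 340 mm long, 20 mm high, lying left of the racks; origin under the handle end of its blade. A bystander to be left alone.
Mind the look-alikes: they are no part of the job. What is shaped like the large_tin2 but yellow is not meant.

How it is judged:
By the outcome, as a careful person would: the job done as asked, in the order asked, and still so for the second after the job is handed in, with the robot touching nothing.
It also fails if it takes over 38 s, if anything falls off the work surface, if the arm or the gripper's body presses on something with over 40 N, if the wrist force passes 120 N, or if a joint passes its speed limit or range.

## Robot

A 6-joint arm with a two-finger parallel gripper is mounted at the origin on the work surface. World frame = base frame: x ahead of the robot, y to its left, z up, the work surface at z = 0. Lengths are in mm, angles in rad, forces in N, time in s.
With the tool pointing down it reaches from about 400 to 925 mm from the base axis. Payload 12.5 kg.
Tool frame: the origin (TCP) lies at the very end of the fingers, on their centre line; the grasp point (between the pads) lies 19 mm behind it; z points along the fingers, x is the direction in which the jaws open and shut, and the axes are right-handed (so a half turn about z gives the same grasp; the last joint's range is limited). The gripper opens to 95 mm and grips with 3 to 60 N. Pads are 20 mm wide; open, the fingers measure 119 mm over their backs; the gripper's body (75 mm by 180 mm) begins 59 mm behind the grasp point.
Start: joints at [-1.231, 0.491, 1.559, -0, 1.092, -0.106], TCP at [269.512, -563.924, 214.661] pointing down, gripper open.
Joint ranges: [-3.1, 3.1], [-0.84, 2.19], [0.05, 2.79], [-1.13, 4.28], [0.06, 2.93], [-2.69, 2.69]. Speed limits (rad/s): [2.22, 2.22, 2.79, 3.14, 3.14, 3.14].

## Interface

Orientations are given as [roll, pitch, yaw] about the fixed x, y, z axes, in that order (R = Rz(yaw) Ry(pitch) Rx(roll)).
In Python, from cell import env gives the robot as it stands.
- The arm moves only by the tool arm_command, never from a script. Its argument "motion" is one flat list of numbers, 7 for each row, row after row: the opening, from -1 (shut) to 1 (fully open), then the shift along the tool's x, y, z in mm, then the turn, a rotation vector about the tool's x, y, z in degrees. In form: [fingers, dx, dy, dz, rx, ry, rz, fingers, dx, dy, dz, rx, ry, rz, ...]. A call has 1 to 20 rows; each row is the pose to reach, as a shift and turn from the pose commanded when the call began, along the tool's axes at that moment; what a row does not reach only later rows make up. A row lasts 1/10 s, in which the tool goes at most 50 mm and 8.59 degrees, less where a joint would pass 70% of its speed; a pose out of reach is approached as far as the arm can. A call with a gripper value outside its range is refused whole. The fingers move at their own pace and stop on an object; the grip force is fixed at half the most. Time passes only in rows, so rows that repeat a pose let the fingers close. It gives the time, the measured TCP pose, the force and the opening at its end, in the units of the state.
- env.state(): the state, without advancing time (a new reading comes with each control period).
- env.read_camera(name): name is "side" or "top" or "wrist"; returns (picture, depth): 384x512x3 uint8, red, green, blue; 384x512 float32, mm along the optical axis (not along the pixel's ray), 0 where there is no reading.
- env.calibration(name): a dict with "fx", "fy", "cx", "cy" (pixels), "distortion" ([k1, k2, p1, p2, k3] as OpenCV has them; the pictures are not rectified), "cam_to_world" (4x4, takes a point from camera to world coordinates). Camera axes: x right, y down, z forward; pixel columns grow to the right and rows downward; lengths in mm; the calibration is good to about 2 mm. A picture is of the moment at which its call begins: read the wrist's pose just before it. calibration takes no time and is no camera call; for the wrist camera it gives the pose at the moment of the call.
- env.job_done(): hands the job in, once; it reports no verdict.
Trained networks look in the newest picture that a camera, given by its name, has taken for a name from the list of things; names that differ only in an ending like _2 or _b are one class to them, and where a whole thing is asked for, a point or a joint stands for the part that bears it (a point fixed in the world has none). Each returns a list of dicts, best first, with "confidence" (0 to 1); they miss things now and then, are a little off and sometimes report something else, mostly with a low value. They report only what shows in the picture. A call takes as long as a camera call. They do not tell look-alikes from the thing itself.
- env.recognise(camera, label): "location" ([column, row] in pixels, amid what is visible of it).
- env.silhouettes(camera, label): "region" (384x512 bool, what is visible of it) and "location" ([column, row] in pixels, amid what is visible of it).
- env.spot_point(camera, label): "location" ([column, row] in pixels: a listed point, or the origin of a listed thing).
The state is a dict: "t": time; "joints": joint angles; "qvel": joint speeds; "tau": joint torques, N m; "eef_pos": TCP position; "tcp_rot": TCP orientation; "ft_force": force on the tool from outside, world axes, zero at the start; "moment": the same for the moment, N m; "opening": opening from 0.0 (shut) to 1.0 (fully open).
Only numpy, scipy, OpenCV 4.12 (cv2) and the standard library are available. Lean on these libraries where they do the work, as an engineer would, in place of code of your own. Each camera call takes 0.05 s, during which the arm holds its last target.

## Working session

There is one attempt and no reset: what is moved stays moved. The work goes in short steps, Python scripts to look and compute and a tool call to move; the robot and the scene stay as the last step left them, time stands still between calls to the robot, and variables do not carry over. Pictures are saved under pics/ and viewed, and the job is handed in when it is done.

Besides the shell and the picture viewer there is one more tool, called after "Call:" as name(argument=value, ...), one argument or row to a line, values as JSON. arm_command: Moves the arm, as the interface text tells. Its arguments: {"type":"object","properties":{"motion":{"type":"array","items":{"type":"number"}}},"required":["motion"]}

```bash
mkdir -p pics; ls; python3 - <<'E'
from cell import env
import cv2,numpy as np
s=env.state();print(s)
for c in ["top","side"]:
    p,d=env.read_camera(c); cv2.imwrite(f"pics/{c}0.png",cv2.resize(p[:,:,::-1],None,fx=1.5,fy=1.5))
    np.savez(f"{c}0.npz",p=p,d=d)
    for l in ["large_pad_top","large_axle","large_rack","small_rack","large_tin1","large_tin2","large_tin3","large_gate"]:
        r=env.spot_point(c,l);print(c,l,[(np.round(x["location"],1).tolist(),round(x["confidence"],2)) for x in r[:3]])
    print(env.calibration(c))
E
```

```text
pics
{'t': 0.0, 'joints': array([-1.23060428e+00,  4.91574613e-01,  1.55942143e+00, -6.78116393e-06,
        1.09170079e+00, -1.05595347e-01]), 'qvel': array([-1.16817901e-03,  7.94992102e-04, -2.54223949e-05,  4.12671695e-04,
       -8.52094961e-04, -5.73290813e-04]), 'tau': array([-4.52114373e-04, -6.12638998e+01, -2.58175921e+01,  6.92362594e-02,
        4.82550357e-02, -1.06609316e-04]), 'eef_pos': array([ 269.42467303, -563.69104907,  214.06204397]), 'tcp_rot': array([-3.14148225e+00,  1.09866180e-03, -1.12500574e+00]), 'ft_force': array([0.05542113, 0.39869926, 0.54118451]), 'moment': array([0.00096631, 0.03467646, 0.01604884]), 'opening': 1.0027354699129778}
top large_pad_top [([215.1, 179.7], 0.71), ([299.5, 203.3], 0.7)]
top large_axle [([176.6, 207.1], 0.89)]
top large_rack [([187.3, 199.9], 0.86)]
top small_rack [([299.7, 204.0], 0.87)]
top large_tin1 [([128.3, 263.5], 0.95), ([184.4, 162.1], 0.77), ([184.1, 184.1], 0.73)]
top large_tin2 [([128.3, 263.5], 0.95), ([184.4, 162.1], 0.77), ([184.1, 184.1], 0.73)]
top large_tin3 [([128.3, 263.5], 0.95), ([184.4, 162.1], 0.77), 
[... 980 characters left out ...]
 large_tin3 [([200.8, 235.6], 0.96), ([147.2, 237.1], 0.95), ([270.8, 234.8], 0.79)]
side large_gate [([255.6, 254.2], 0.82), ([267.1, 273.0], 0.29)]
{'fx': 370.86302055349927, 'fy': 370.86302055349927, 'cx': 254.66616426692443, 'cy': 193.99202039043138, 'distortion': array([-0.03503139,  0.        ,  0.        ,  0.        ,  0.        ]), 'cam_to_world': array([[-8.63495049e-01, -3.15642070e-01,  3.93378169e-01,
        -2.92559898e+01],
       [-5.04290782e-01,  5.27661811e-01, -6.83566983e-01,
         8.62409065e+02],
       [ 8.19186046e-03, -7.88633690e-01, -6.14808748e-01,
         9.17278065e+02],
       [ 0.00000000e+00,  0.00000000e+00,  0.00000000e+00,
         1.00000000e+00]])}
```

View pics/top0.png

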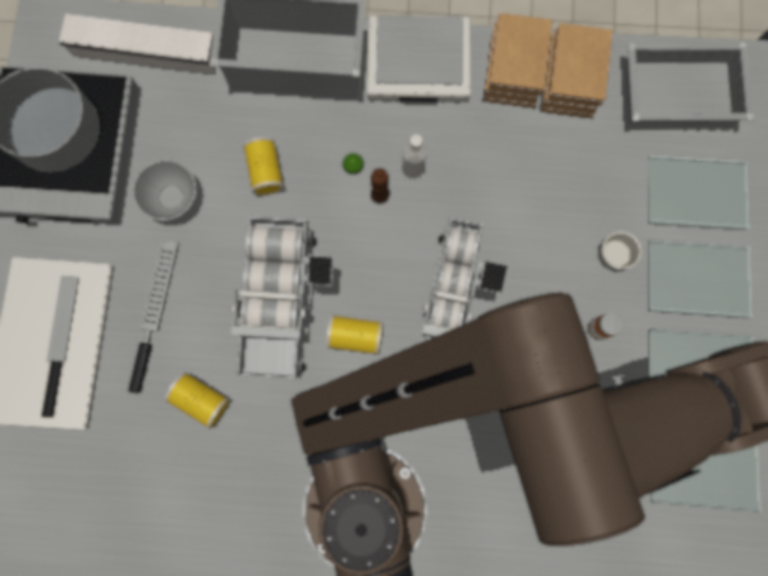

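View pics/side0.png

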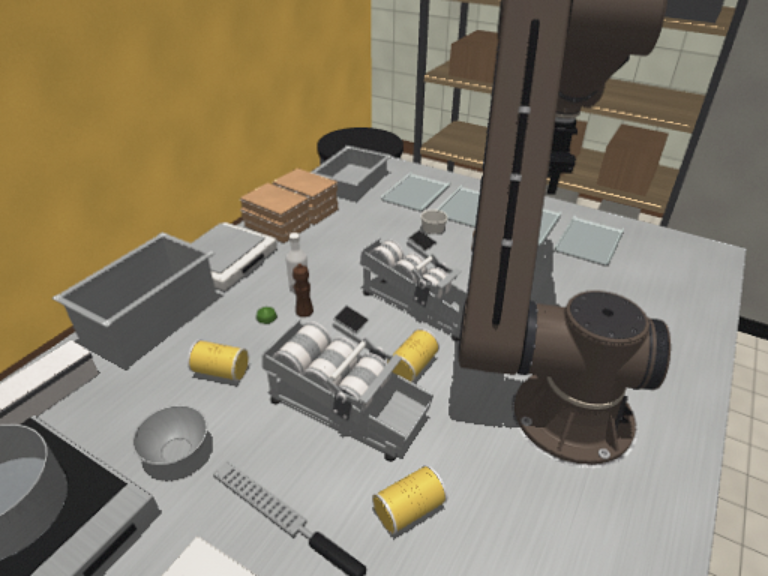

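The top view (512 px scale) shows these candidates:
- **Pads:** one at about (214,180) on the wide rack to the left, and one at about (329,184) on the narrow rack to the right.
- **Tins:** three pale-banded ones on the wide rack at (184,162), (184,184) and (181,207). The yellow look-alikes at (176,110), (237,223) and (132,267) are not meant.

The pad I want is (214,180). Next I check it in a crop and measure it.

```bash
cat > h.py <<'E'
import numpy as np,cv2
from cell import env
def cloud(c,d,cal=None):
    cal=cal or env.calibration(c)
    K=np.array([[cal["fx"],0,cal["cx"]],[0,cal["fy"],cal["cy"]],[0,0,1]])
    v,u=np.mgrid[:384,:512]
    n=cv2.undistortPoints(np.stack([u.ravel(),v.ravel()],1).astype(np.float64)[:,None],K,np.array(cal["distortion"])).reshape(384,512,2)
    P=np.dstack([n[...,0]*d,n[...,1]*d,d])
    T=np.array(cal["cam_to_world"]);return P@T[:3,:3].T+T[:3,3]
E
python3 - <<'E'
from h import *
for c in ["top","side"]:
    env.read_camera(c)
    z=np.load(c+"0.npz");p,d=z["p"],z["d"];W=cloud(c,d)
    for l in ["large_pad","large_rack","large_tin1"]:
        for r in env.silhouettes(c,l)[:4]:
            m=r["region"]&(d>0);q=W[m]
            print(c,l,round(r["confidence"],2),np.round(r["location"]),m.sum(),"med",np.median(q,0).round(1),"mean",q.mean(0).round(1),"zmax",np.percentile(q[:,2],[2,98]).round(0))
            if l=="large_rack" and r["confidence"]>.5:
                # rail/top direction
                h=q[(q[:,2]>20)]; print(cv2.minAreaRect(h[:,:2].astype(np.float32)))
z=np.load("top0.npz");p=z["p"]
a=cv2.resize(p[130:260,140:270,::-1],None,fx=4.5,fy=4.5,interpolation=cv2.INTER_CUBIC)
cv2.imwrite("pics/crop0.png",a)
E
```

```text
top large_pad 0.84 [213. 181.] 359 med [471.4 125.  151.9] mean [472.5 125.5 144.2] zmax [  0. 162.]
top large_rack 0.59 [188. 220.] 2803 med [346.1 199.2  82.8] mean [386.5 202.9  85.8] zmax [  0. 158.]
((418.7183837890625, 196.139404296875), (194.8063201904297, 337.89813232421875), 85.73041534423828)
top large_tin1 0.85 [184. 187.] 747 med [452.8 219.9 130.7] mean [453.9 219.7 129.4] zmax [114. 140.]
top large_tin1 0.79 [174. 108.] 847 med [718.2 277.1  64.4] mean [717.5 278.5  58.3] zmax [-0. 77.]
top large_tin1 0.57 [180. 210.] 686 med [381.3 219.6 120. ] mean [382.  219.9 119.4] zmax [107. 128.]
top large_tin1 0.57 [132. 266.] 879 med [197.5 360.4  65.3] mean [197.6 361.4  61.3] zmax [20. 76.]
side large_pad 0.48 [235. 212.] 225 med [471.6 125.4 152.7] mean [472.1 125.3 152.4] zmax [144. 159.]
side large_rack 0.55 [244. 263.] 3987 med [363.5 245.6  75.1] mean [393.6 232.   79.9] zmax [  1. 155.]
((417.0295104980469, 198.7909698486328), (200.60562133789062, 334.10430908203125), 86.745361328125)
side large_rack 0.42 [290. 184.] 128 med [ 396.6 -143.   121.5] mean [ 396.5 -141.9  111.4] zmax [ 56. 128.]
side large_rack 0.39 [193. 173.] 241 med [750.9 -38.8 110.2] mean [752.4 -40.9 107.7] zmax [  0. 167.]
side large_tin1 0.96 [274. 235.] 604 med [343.7  59.7  63.6] mean [345.7  58.3  58.5] zmax [25. 74.]
side large_tin1 0.92 [243. 250.] 461 med [378.8 225.1 122.1] mean [380.2 223.8 121. ] zmax [113. 126.]
side large_tin1 0.76 [200. 233.] 756 med [512.8 235.1 138.3] mean [516.2 232.1 134.6] zmax [110. 148.]
side large_tin1 0.73 [145. 239.] 789 med [706.5 298.   59.1] mean [709.1 294.9  54.2] zmax [15. 73.]
```

View pics/crop0.png

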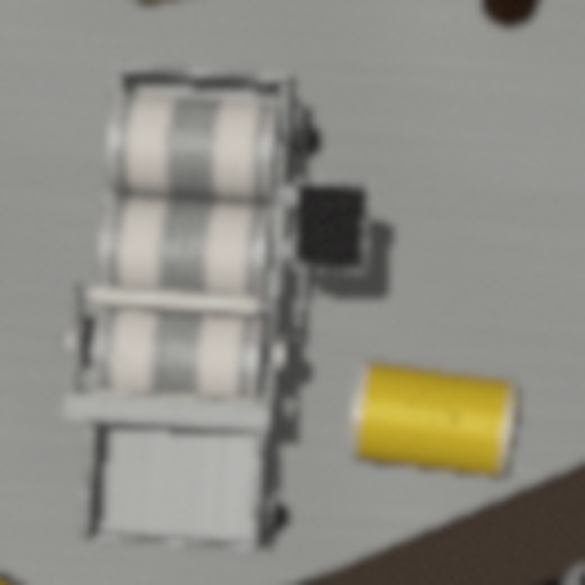

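The pad is at (471.5,125,152); both cameras agree. The crop confirms it: black pad on the right flank of the wide rack. I move above it with the fingers shut.

Call:
arm_command(
  motion=[-1, -192, -325, -35, 0, 0, -40, -1, -192, -325, -35, 0, 0, -40, -1, -192, -325, -35, 0, 0, -40, -1, -192, -325, -35, 0, 0, -40, -1, -192, -325, -35, 0, 0, -40, -1, -192, -325, -35, 0, 0, -40, -1, -192, -325, -35, 0, 0, -40, -1, -530, -480, 5, 0, 0, -64.5, -1, -530, -480, 5, 0, 0, -64.5, -1, -530, -480, 5, 0, 0, -64.5, -1, -530, -480, 5, 0, 0, -64.5, -1, -530, -480, 5, 0, 0, -64.5, -1, -530, -480, 5, 0, 0, -64.5, -1, -530, -480, 5, 0, 0, -64.5, -1, -530, -480, 5, 0, 0, -64.5, -1, -530, -480, 5, 0, 0, -64.5, -1, -530, -480, 5, 0, 0, -64.5, -1, -530, -480, 5, 0, 0, -64.5],
)

```text
t: 3.1
eef_pos: [474.1, 120.5, 209.7]
tcp_rot: [3.141, -0.0, 0.0]
ft_force: [-0.6, -0.3, 1.0]
opening: 0.007
```

```bash
python3 - <<'E'
from h import *
s=env.state();print(s["t"],s["eef_pos"],s["tcp_rot"],s["ft_force"],s["opening"])
p,d=env.read_camera("wrist");cal=env.calibration("wrist")
cv2.imwrite("pics/w1.png",p[:,:,::-1])
W=cloud("wrist",d,cal);np.savez("w1.npz",p=p,d=d,W=W)
for l in ["large_pad"]:
    for r in env.silhouettes("wrist",l)[:2]:
        m=r["region"]&(d>0);q=W[m];q=q[q[:,2]>130]
        print(r["confidence"],r["location"],np.median(q,0),cv2.minAreaRect(q[:,:2].astype(np.float32)),len(q))
p,d=env.read_camera("side");cv2.imwrite("pics/s1.png",cv2.resize(p[150:342,140:396,::-1],None,fx=3,fy=3))
E
```

```text
3.1 [474.12729626 120.52455097 209.69142046] [ 3.14137881e+00 -8.81524972e-05  2.02246052e-04] [-0.59219104 -0.29142858  1.02952668] 0.006872647310827717
0.63 [253.8, 193.7] [473.34936045 128.76680559 152.11662607] ((471.89697265625, 129.07801818847656), (59.470069885253906, 61.08369827270508), 0.9062098264694214) 5048
```

View pics/w1.png

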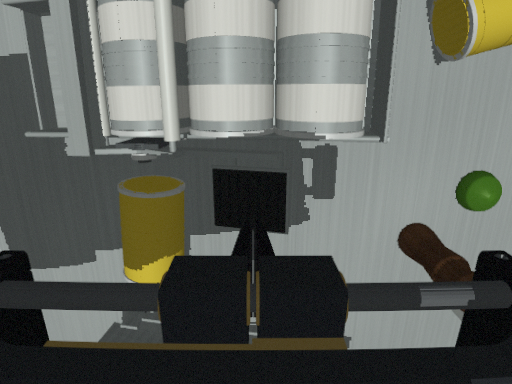

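View pics/s1.png

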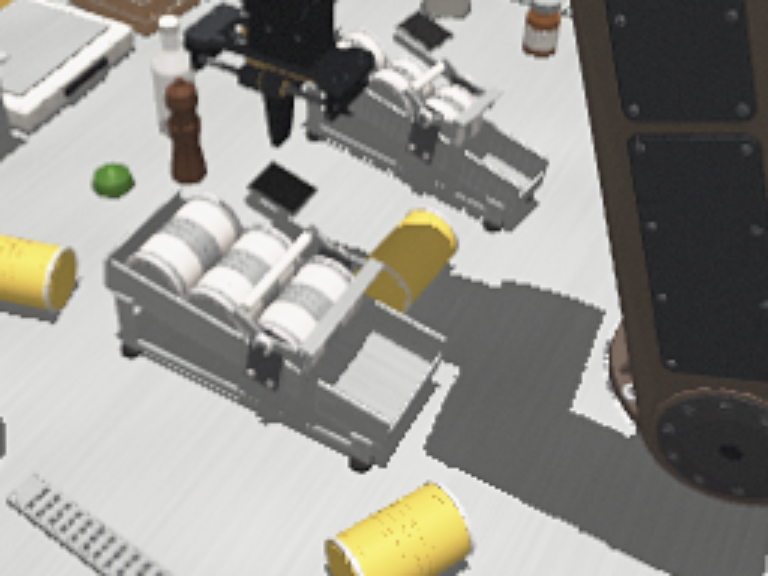

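The wrist picture shows the pad at columns 213–287, rows 170–233, with the fingertips just below it. The side picture shows the path down is clear.

```bash
python3 - <<'E'
import numpy as np
W=np.load("w1.npz")["W"]
for u,v in [(217,174),(283,178),(216,225),(282,229),(250,201),(225,228),(275,230)]: print(u,v,W[v,u].round(1))
E
```

```text
217 174 [447.8 142.7 146.2]
283 178 [496.2 143.  158.6]
216 225 [445.4 100.2 144.1]
282 229 [496.6 103.3 158.4]
250 201 [472.6 123.4 152.4]
225 228 [438.9  32.4  -0.8]
275 230 [491.4 102.4 158.2]
```

Call:
arm_command(
  motion=[-1, 0, -2, 25, 0, 0, 0, -1, 0, -2, 45, 0, 0, 0, -1, 0, -2, 52, 0, 0, 0, -1, 0, -2, 58, 0, 0, 0, -1, 0, -2, 64, 0, 0, 0, -1, 0, -2, 64, 0, 0, 0],
)

```text
t: 3.85
eef_pos: [474.5, 123.0, 145.7]
tcp_rot: [3.142, -0.001, 0.0]
ft_force: [1.5, -0.6, 1.6]
opening: 0.0
```

Call:
arm_command(
  motion=[-1, 0, 0, 8, 0, 0, 0, -1, 0, 0, 16, 0, 0, 0, -1, 0, 0, 24, 0, 0, 0, -1, 0, 0, 31, 0, 0, 0, -1, 0, 0, 35, 0, 0, 0],
)

```text
t: 4.35
eef_pos: [475.1, 123.4, 111.2]
tcp_rot: [-3.141, -0.003, 0.001]
ft_force: [0.8, -0.2, 9.2]
opening: 0.004
```

Call:
arm_command(
  motion=[-1, 0, 0, 2, 0, 0, 0, -1, 0, 0, 3, 0, 0, 0, -1, 0, 0, 4, 0, 0, 0, -1, 0, 0, 4, 0, 0, 0],
)

```text
t: 4.75
eef_pos: [474.6, 123.4, 107.4]
tcp_rot: [-3.141, -0.002, 0.001]
ft_force: [1.1, 0.5, 7.6]
opening: 0.004
```

Call:
arm_command(
  motion=[-1, 0, 0, 1, 0, 0, 0, -1, 0, 0, 2, 0, 0, 0, -1, 0, 0, 2, 0, 0, 0],
)

```text
t: 5.05
eef_pos: [474.6, 123.4, 106.4]
tcp_rot: [-3.141, -0.002, 0.001]
ft_force: [-4.2, -1.2, 20.7]
opening: 0.005
```

```bash
python3 - <<'E'
from h import *
s=env.state();print(s["t"],s["eef_pos"],s["ft_force"])
p,d=env.read_camera("side");cv2.imwrite("pics/s2.png",cv2.resize(p[150:342,140:396,::-1],None,fx=3,fy=3))
E
```

```text
5.05 [474.55150514 123.39517012 106.37596566] [-4.16429097 -1.20328841 20.74702783]
```

View pics/s2.png

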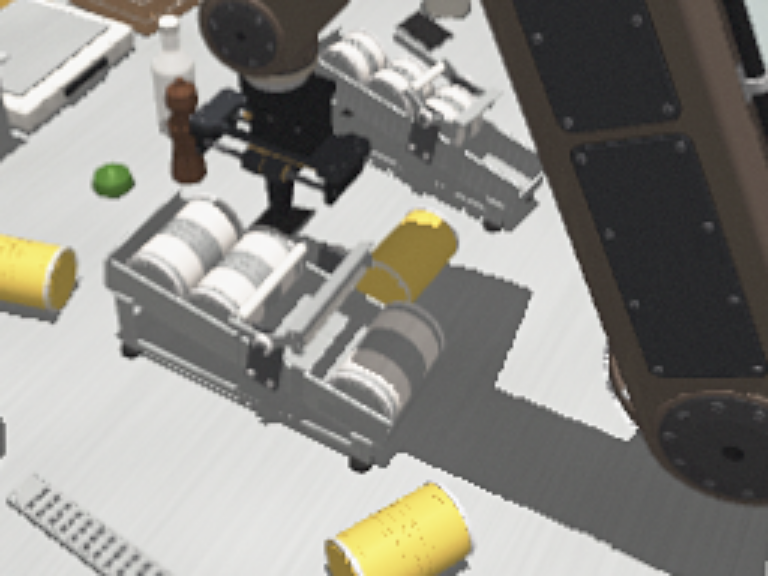

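The hard stop is reached (20 N at z = 106). The side picture shows the gate up, the front tin in the tray at about (390,360), and the second tin held behind the roller. I hold briefly, then let the pad up.

Call:
arm_command(
  motion=[-1, 0, 0, 0, 0, 0, 0, -1, 0, 0, 0, 0, 0, 0, -1, 0, 0, -6, 0, 0, 0, -1, 0, 0, -14, 0, 0, 0, -1, 0, 0, -24, 0, 0, 0, -1, 0, 0, -34, 0, 0, 0, -1, 0, 0, -44, 0, 0, 0, -1, 0, 0, -54, 0, 0, 0, -1, 0, 0, -74, 0, 0, 0, -1, 0, 0, -100, 0, 0, 0, -1, 0, 0, -130, 0, 0, 0, -1, 0, 0, -140, 0, 0, 0, -1, 0, 0, -140, 0, 0, 0, -1, 0, 0, -140, 0, 0, 0, -1, 0, 0, -140, 0, 0, 0, -1, 0, 0, -140, 0, 0, 0],
)

```text
t: 6.7
eef_pos: [473.8, 123.2, 243.6]
tcp_rot: [3.141, 0.002, 0.001]
ft_force: [0.0, -0.0, -0.9]
opening: 0.005
```

```bash
python3 - <<'E'
from h import *
s=env.state();print(s["t"],s["eef_pos"],s["ft_force"])
p,d=env.read_camera("side");W=cloud("side",d);cv2.imwrite("pics/s3.png",cv2.resize(p[150:342,140:396,::-1],None,fx=3,fy=3))
for l in ["large_pad","large_tin1"]:
  for r in env.silhouettes("side",l)[:5]:
    m=r["region"]&(d>0);print(l,round(r["confidence"],2),r["location"],np.median(W[m],0).round(1))
p,d=env.read_camera("wrist");cv2.imwrite("pics/w3.png",p[:,:,::-1])
W=cloud("wrist",d)
for r in env.silhouettes("wrist","large_pad")[:2]:
    m=r["region"]&(d>0);print(round(r["confidence"],2),r["location"],np.median(W[m],0).round(1))
E
```

```text
6.7 [473.7620497  123.20189377 243.59633109] [ 0.02167837 -0.03974408 -0.89574662]
large_pad 0.61 [233.8, 211.0] [475.2 124.1 151.8]
large_pad 0.35 [319.6, 157.0] [ 407.2 -464.8   52. ]
large_pad 0.3 [289.2, 148.0] [ 584.7 -517.5   25.6]
large_tin1 0.95 [219.3, 244.4] [448.8 236.4 130.6]
large_tin1 0.91 [273.2, 232.5] [345.1  58.4  63.2]
large_tin1 0.88 [271.6, 266.2] [280.4 233.1 103.4]
large_tin1 0.88 [141.2, 237.4] [707.3 298.2  58.6]
large_tin1 0.83 [273.9, 332.8] [189.7 380.9  62.6]
0.88 [251.5, 185.1] [473.7 127.2 152.2]
```

View pics/s3.png

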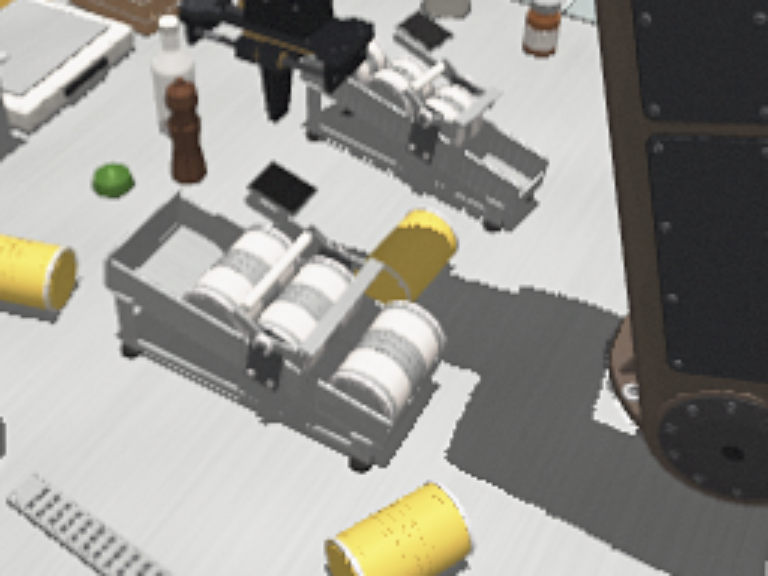

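View pics/w3.png

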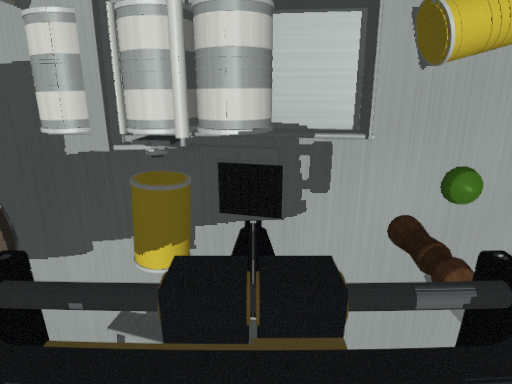

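The side view shows one tin in the tray at about (390,360), the second held at the gate at about (310,300), and the third behind it. The pad is back at z = 152 and the gripper is clear. I hand the job in.

```bash
python3 -c "
from cell import env
print(env.job_done())"
```

```text
the job is handed in; nothing more can be done
None
```

One full-size tin is out of the wider dispenser and lying in its front tray. I pressed the rocker pad with closed fingertips down to its hard stop, then let it come fully up again. The wrist sensor read at most about 21 N.

The last pictures show:
- **Tins:** one in the tray, the second held at the gate, the third behind it.
- **Pad:** back at about 152 mm, its height before pressing.
- **Other things:** the narrower dispenser, the bystanders in view and the yellow tins look unmoved. I judged this by eye and did not measure it.
- **Gripper:** lifted about 90 mm clear of the pad and touching nothing.

None of my checks failed. The wrist and overhead cameras differed by 2–4 mm on where the pad's centre is. I was at 6.7 s on the robot's clock after the move up, plus a few camera calls before handing in.

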